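# Slide the pot under the spout and start the pump

### The arm

A 6-joint arm with a two-finger parallel gripper is mounted at the origin on the work surface. World frame = base frame: x ahead of the robot, y to its left, z up, the work surface at z = 0. Lengths are in mm, angles in rad, forces in N, time in s.
With the tool pointing down it reaches from about 275 to 825 mm from the base axis. Payload 4.9 kg.
Tool frame: the origin (TCP) lies between the finger pads; the fingertips stand 14 mm ahead of it and the grasp point (between the pads) lies 5 mm behind it; z points along the fingers, y is the line along which they close (so a half turn about z gives the same grasp; the last joint's range is limited). The gripper opens to 85 mm and grips with 20 to 120 N. Pads are 22 mm wide; open, the fingers measure 114 mm over their backs; the gripper's body (76 mm by 85 mm) begins 54 mm behind the grasp point. The pads swing forward as they close: fully open they stand 13 mm farther back than shut.
Start: joints at [1.084, 0.326, -0.193, 1.052, 0, 1.437], TCP at [190.035, 516.145, 205.481] pointing down, gripper open.
Joint ranges: [-2.65, 2.65], [-0.97, 1.79], [-1.3, 1.35], [-1.93, 2.1], [-1.47, 1.37], [-3.14, 3.14]. Speed limits (rad/s): [2.57, 2.57, 3.14, 3.14, 3.14, 3.14].

### API

Orientations are given as a unit quaternion [w, x, y, z].
In Python, from cell import robot, vision gives the robot as it stands.
- The arm moves only by the tool drive_tool, never from a script. Its argument "deltas" is one flat list of numbers, 6 for each row, row after row: the shift along the tool's x, y, z in units of 25 mm (1.0 is 25 mm), then the turn, a rotation vector about the tool's x, y, z in units of 5 degrees (1.0 is 5 degrees). In form: [dx, dy, dz, wx, wy, wz, dx, dy, dz, wx, wy, wz, ...]. A call has 1 to 20 rows; each row shifts and turns the commanded pose from where the row before left it, along the tool's axes as they then stand; what a row does not reach is not made up. A row lasts 1/8 s, in which the tool goes at most 62.5 mm and 10.7 degrees, less where a joint would pass 70% of its speed; a pose out of reach is approached as far as the arm can. A call is refused whole if a number of a shift passes 1 or a number of a turn 1, either way. A call with a gripper value outside its range is refused whole. "jaw" is the finger opening in mm, from 0 to 85.4, set as the call begins (left out, the last holds). The fingers move at their own pace and stop on an object; "grip_force" is the grip in N (left out, the last holds). Time passes only in rows, so rows that do not move let the fingers close. It gives the time, the measured TCP pose, the force, the opening and the grip force at its end, in the units of the state.
- robot.read_state(): the state, without advancing time (a new reading comes with each control period).
- vision.camera(name): name is "scene" or "top" or "wrist"; returns (picture, depth): 480x640x3 uint8, blue, green, red; 480x640 float32, mm along the optical axis (not along the pixel's ray), 0 where there is no reading.
- vision.camera_info(name): a dict with "fx", "fy", "cx", "cy" (pixels), "k1" (the pictures are not rectified: a ray, as slopes to the right and down, at radius r is drawn at 1 + k1 r^2 times it, then the intrinsics apply), "world_from_camera" (4x4, takes a point from camera to world coordinates); the wrist camera has in their place "tool_from_camera" (4x4, takes a point from camera to tool coordinates, whose origin is the TCP and whose axes are the flange's). Camera axes: x right, y down, z forward; pixel columns grow to the right and rows downward; lengths in mm; the calibration is good to about 2 mm. A picture is of the moment at which its call begins: read the wrist's pose just before it. camera_info takes no time and is no camera call.
- robot.sign_off(): hands the job in; it is judged then, once.
The state is a dict: "clock": time; "qpos": joint angles; "joint_vel": joint speeds; "joint_torque": joint torques, N m; "position": TCP position; "tcp_rot": TCP orientation; "ft_force": force on the tool from outside, world axes, zero at the start; "moment": the same for the moment, N m; "grip_width": opening from 0.0 (shut) to 1.0 (fully open); "grip_force": force on a finger pad.
Only numpy, scipy, OpenCV 4.12 (cv2) and the standard library are available. Lean on these libraries where they do the work, as an engineer would, in place of code of your own. Each camera call takes 0.05 s, during which the arm holds its last target. There are 200 camera calls.

### The job

Push the grey pot across the slats up to the metal water tank, so that the tank's spout hangs well over the pot's mouth; then flip the long pump lever past its centre so that it snaps over to its other position, leaning to the cable end of its box. Only push with the fingers: do not lift or tip the pot. Leave the short lamp lever as it is and everything else where it stands.

Things in the scene. Friction and masses are not known exactly. Their poses are not given: they have to be found in the camera images.
- tank: Fixed metal water tank standing on the slatted shelf (shelf top 16 mm above the table), a box 100 mm (x) by 140 mm (y) by 125 mm tall with a low black filler cap; origin at the centre of its underside, z up. Its front face (x = -50 mm), with the spout, faces roughly towards the robot.
- spout (a point): Mouth of the brass spout on the tank's front face, at x -80, y 0, z +91 mm in the tank's frame, 30 mm out from the face; the pipe is 10 mm thick, and its lower end is 21 mm higher than the pot's rim.
- pot: Grey hard silicone pot, a straight round cylinder 84 mm in diameter and 70 mm tall, wall 4 mm, about 0.25 kg, partly filled, open on top, loose on the shelf in front of the tank; origin at the centre of its underside, z up. When it touches the tank's front face squarely, its axis is 92 mm in front of the tank's origin, 12 mm in front of the spout's mouth.
- pump_box: Fixed weatherproof switch box of the pump, 80 mm (x) by 64 mm (y) by 50 mm tall, on the shelf; origin at the centre of its underside, z up. A black cable stub sticks out of its far end (+x); the -x end faces roughly towards the robot. The lever stands on the middle of its top.
- pump (a joint): Angle of the long steel pump lever (rad) about the y axis of its box, pivot 50 mm above the box's underside. It has an over-centre spring and only two stable positions: -0.45 = off, leaning to the box's -x end (as found); 0 = upright; +0.45 = on, leaning to the +x (cable) end. It takes about 2 N at the ball; past 0 it snaps over by itself.
- pump_tip (a point): Top of the pump lever: 58 mm from the pivot along the lever. The lever is a 10 mm rod with a ball of 18 mm diameter at its end.
- lamp_box: Fixed switch box of the lamp, like the pump's box but with a short lever; the two boxes may have changed places. Origin and axes as for the pump's box.
- lamp (a joint): Angle of the short lamp lever (rad), 30 mm long with a 12 mm ball; -0.45 off (as found), +0.45 on. To be left off.
- saucer: White ceramic saucer, 92 mm across, 16 mm tall, loose; origin at the centre of its underside. Leave alone.
- cloche: Small glass cloche, 92 mm across, 126 mm tall, loose; origin at the centre of its underside. Leave alone.
- bulb_planter: Steel bulb planter standing upright, a tube 66 mm across with a wooden cross handle along its y (100 mm), 190 mm tall, loose; origin at the centre of its underside. Leave alone.
- watering_can: Yellow plastic watering can, body 116 mm across, spout reaching 148 mm to its -x, handle 96 mm to its +x, 141 mm tall, loose; origin at the centre of its underside. Leave alone.
- clay_pot: Small terracotta pot, 60 mm across, 48 mm tall, loose; origin at the centre of its underside. Leave alone.
- brush: Wooden hand brush lying flat along its x, 160 mm long, loose; origin under its middle. Leave alone.
Things that resemble listed ones, but are neither listed nor needed, are in the scene too. What is shaped like the pot but blue or yellow is not meant.

How it is judged:
By the outcome, as a careful person would: the job done as asked, in the order asked, and still so for the second after the job is handed in, with the robot touching nothing.
It also fails if it takes over 51 s, if anything falls off the work surface, if the arm or the gripper's body presses on something with over 40 N, if the wrist force passes 120 N, or if a joint passes its speed limit or range.

## Working session

There is one attempt and no reset: what is moved stays moved. The work goes in short steps, Python scripts to look and compute and a tool call to move; the robot and the scene stay as the last step left them, time stands still between calls to the robot, and variables do not carry over. Pictures are saved under pics/ and viewed, at most 10 in all, crops included, and the job is handed in when it is done.

Besides the shell and the picture viewer there is one more tool, called as name(argument=value, ...), one argument or row to a line, values as JSON. drive_tool: Moves the arm, as the interface text tells. Its arguments: {"type":"object","properties":{"deltas":{"type":"array"},"jaw":{"type":"number"},"grip_force":{"type":"number"}},"required":["deltas"]}

```bash
ls; mkdir -p pics
cat > h.py <<'E'
import numpy as np, cv2
from cell import robot, vision
def snap(n):
    im,d=vision.camera(n); cv2.imwrite(f'pics/{n}.png',im); np.save(f'pics/{n}.npy',d); return im,d
def T(n):
    return np.array(vision.camera_info(n)["world_from_camera"])
def slope(n,u,v):
    i=vision.camera_info(n); x=(u-i["cx"])/i["fx"]; y=(v-i["cy"])/i["fy"]
    K=np.eye(3); p=cv2.undistortPoints(np.array([[[x,y]]],float),K,np.array([i["k1"],0,0,0,0.]),None,None)
    return p[0,0]
def on_plane(n,u,v,z):
    s=slope(n,u,v); M=T(n); d=M[:3,:3]@[s[0],s[1],1]; o=M[:3,3]; return o+d*(z-o[2])/d[2]
def by_depth(n,u,v,D):
    s=slope(n,u,v); M=T(n); return M[:3,:3]@(np.array([s[0],s[1],1])*D)+M[:3,3]
E
python3 - <<'E'
from h import *
for n in("top","scene"):
    snap(n); i=vision.camera_info(n); print(n,i["fx"],i["k1"],np.round(i["world_from_camera"],3).tolist())
print(robot.read_state())
E
```

```text
pics
top 554.9386647708368 -0.02874676512905899 [[-0.027, -0.997, 0.068, 396.953], [-1.0, 0.027, -0.004, 17.732], [0.002, -0.068, -0.998, 1398.431], [0.0, 0.0, 0.0, 1.0]]
scene 515.4970318794553 -0.07290407960479749 [[-0.33, 0.546, -0.77, 1379.528], [0.944, 0.197, -0.265, 319.508], [0.007, -0.814, -0.581, 778.549], [0.0, 0.0, 0.0, 1.0]]
{'clock': 0.1, 'qpos': array([ 1.08378813e+00,  3.26858437e-01, -1.93486667e-01,  1.05201196e+00,
        1.61840396e-05,  1.43661466e+00]), 'joint_vel': array([-0.00114358, -0.0014818 ,  0.00242901, -0.00048742, -0.00094863,
       -0.00120115]), 'joint_torque': array([ 5.75773993e-04, -4.44237542e+01,  2.63037872e+01,  7.89726677e-03,
       -1.35601349e-04, -4.33356519e-06]), 'position': array([189.76095492, 515.62464589, 204.7852884 ]), 'tcp_rot': array([-2.46204860e-04,  1.75499597e-01,  9.84479193e-01, -7.40555573e-04]), 'ft_force': array([ 0.1092537 , -0.16903024, -0.15669496]), 'moment': array([0.01168392, 0.03553634, 0.01483904]), 'grip_force': 0.0, 'grip_width': 1.0003784540591807}
```

View pics/top.png

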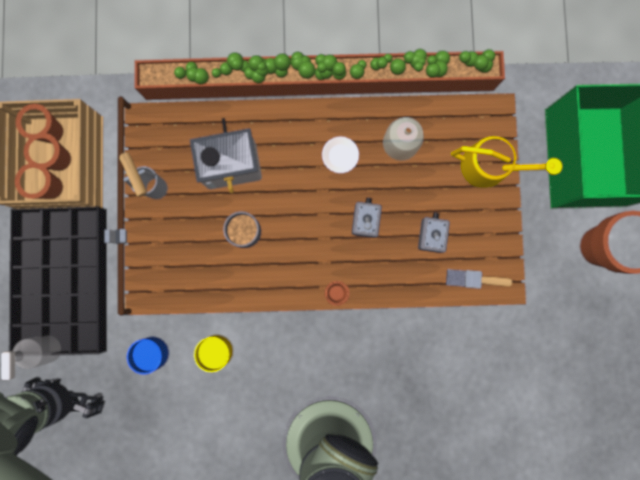

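View pics/scene.png

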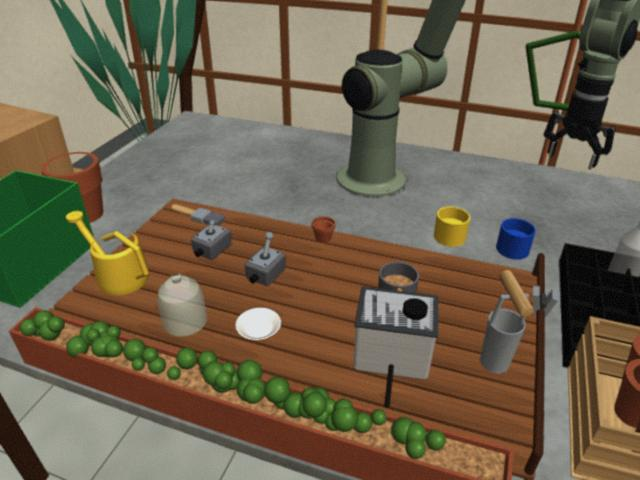

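Run:
```python
from h import *
im=cv2.imread('pics/top.png'); d=np.load('pics/top.npy')
s=cv2.imread('pics/scene.png')
a=cv2.resize(im[120:260,180:280],None,fx=4,fy=4,interpolation=cv2.INTER_CUBIC)
b=cv2.resize(s[200:300,180:300],(396,330),interpolation=cv2.INTER_CUBIC)
c=cv2.resize(im[190:260,340:460],(396,230),interpolation=cv2.INTER_CUBIC)
cv2.imwrite('pics/crop.png',np.hstack([a,np.vstack([b,c])]))
# height map
i=vision.camera_info("top");vv,uu=np.mgrid[:480,:640]
p=cv2.undistortPoints(np.stack([(uu-i["cx"])/i["fx"],(vv-i["cy"])/i["fy"]],-1).reshape(-1,1,2).astype(float),np.eye(3),np.array([i["k1"],0,0,0.]))[:,0]
P=(np.c_[p,np.ones(len(p))]*d.reshape(-1,1))@T("top")[:3,:3].T+T("top")[:3,3]
P=P.reshape(480,640,3); np.save('pics/P.npy',P)
def blob(name,x0,x1,y0,y1,zl,zh):
    m=np.zeros((480,640),np.uint8); m[y0:y1,x0:x1]=((P[...,2]>zl)&(P[...,2]<zh))[y0:y1,x0:x1]
    q=P[m>0]; print(name,len(q),'med',q.mean(0).round(1),'rect',cv2.minAreaRect(q[:,:2].astype(np.float32)),'circ',cv2.minEnclosingCircle(q[:,:2].astype(np.float32)))
blob('tanktop',180,270,110,200,134,147)
blob('potrim',215,268,208,252,76,96)
blob('shelf',280,320,150,280,5,30)
blob('boxA',345,390,195,245,58,74); blob('boxB',412,456,205,260,58,74)
blob('Alever',345,390,195,245,85,130); blob('Blever',412,456,205,260,78,130)
```

```text
tanktop 2414 med [696.6 225.7 140.9] rect ((696.0199584960938, 229.92086791992188), (105.45135498046875, 145.3922576904297), 8.977673530578613) circ ((697.0274658203125, 230.57960510253906), 87.07170104980469)
potrim 217 med [532.9 201.7  84.9] rect ((532.1046752929688, 199.7761688232422), (83.100341796875, 82.12208557128906), 42.57513427734375) circ ((531.809326171875, 200.25985717773438), 42.13179016113281)
shelf 4925 med [570.2  61.2  15.5] rect ((571.5091552734375, 61.767913818359375), (99.08169555664062, 327.0880126953125), 88.45216369628906) circ ((571.0361328125, 60.743831634521484), 170.1349334716797)
boxA 706 med [ 550.3 -102.1   64.6] rect ((549.5117797851562, -102.32113647460938), (63.33896255493164, 79.82380676269531), 80.54490661621094) circ ((549.927734375, -102.51216125488281), 47.319122314453125)
boxB 758 med [ 507.9 -265.5   64.6] rect ((507.597412109375, -266.6375732421875), (63.92141342163086, 79.50821685791016), 80.19400024414062) circ ((506.3888244628906, -265.9815673828125), 47.265174865722656)
Alever 55 med [531.  -99.2 111.6] rect ((532.2667236328125, -100.68672180175781), (16.751405715942383, 23.564926147460938), 59.12018585205078) circ ((533.231201171875, -99.89334106445312), 12.457802772521973)
Blever 24 med [ 498.9 -265.4   89.1] rect ((500.7499694824219, -265.6746826171875), (10.746337890625, 15.284828186035156), 88.06844329833984) circ ((500.4606628417969, -264.6072998046875), 8.046661376953125)
```

View pics/crop.png

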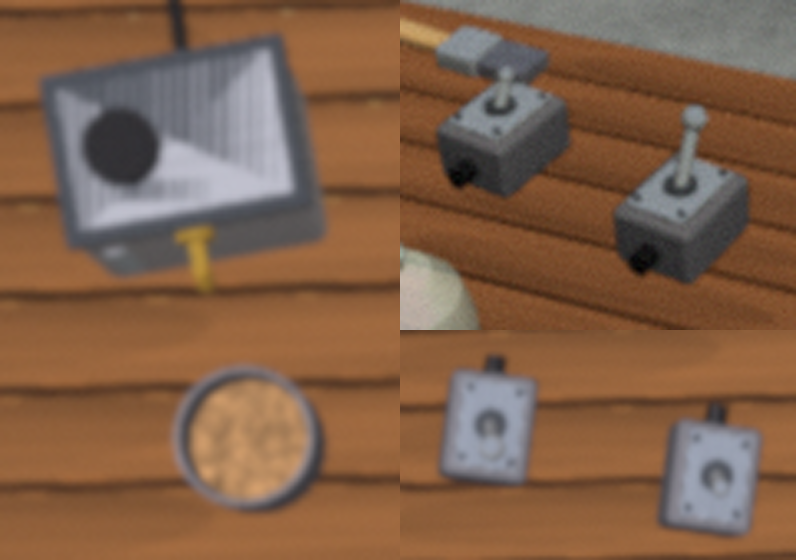

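The crop shows the long lever on the box at top pixel (367,219); its ball leans to the robot side and its cable points away. The short lamp lever is on the box at (435,233).

What could be taken for the pot: grey cylinder (241,229), blue (146,355), yellow (213,352), clay pot (337,292), and the grey planter tube (150,182). I choose the grey one at (241,229), which stands in front of the spout (230,190).

Run:
```python
from h import *
P=np.load('pics/P.npy'); q=P[110:200,180:270].reshape(-1,3); q=q[(abs(q[:,2]-141)<4)][:,:2].astype(float)
for a in (7,8,9,10,11):
    t=np.radians(a); R=np.array([[np.cos(t),np.sin(t)],[-np.sin(t),np.cos(t)]]); r=q@R.T
    lo,hi=np.percentile(r,[1,99],axis=0); print(a,(hi-lo).round(1),(R.T@((lo+hi)/2)).round(1))
print('spout',on_plane("top",231.5,192,110))
im=cv2.imread('pics/top.png');h=cv2.cvtColor(im,cv2.COLOR_BGR2HSV)
m=cv2.inRange(h,(18,140,90),(32,255,255));m[:170]=0;m[200:]=0;m[:,:210]=0;m[:,250:]=0
v,u=np.nonzero(m);print(u.min(),u.max(),v.min(),v.max()); k=v>v.max()-3; print('tip',on_plane("top",u[k].mean(),v.max()+.5,110),'root',on_plane("top",u[v<v.min()+3].mean(),v.min(),115))
```

```text
7 [100.7 141.2] [697.  229.8]
8 [100.  140.9] [696.9 229.7]
9 [100.1 140.9] [696.8 229.7]
10 [100.1 140.8] [696.6 229.6]
11 [100.6 141.1] [696.6 229.5]
spout [615.04121799 216.28819901 110.        ]
225 232 177 192
tip [613.91233303 218.26138051 110.        ] root [649.81982986 221.87295001 115.        ]
```

drive_tool(
  deltas=[0,0,0,0,0,-0.92,0,0,0,0,0,-0.92,0,0,0,0,0,-0.92,0,0,0,0,0,-0.92,0,0,0,0,0,-0.92,0,0,0,0,0,-0.92,0,0,0,0,0,-0.92],
  jaw=50,
)

```text
clock: 0.98
position: [189.8, 515.8, 205.0]
tcp_rot: [-0.0, -0.106, 0.994, -0.0]
ft_force: [-1.2, 0.5, -0.0]
grip_width: 0.58
grip_force: 0.0
```

drive_tool(
  deltas=[-0.45,-0.95,0,0,0,0,-0.45,-0.95,0,0,0,0,-0.45,-0.95,0,0,0,0,-0.45,-0.95,0,0,0,0,-0.45,-0.95,0,0,0,0,-0.45,-0.95,0,0,0,0,-0.45,-0.95,0,0,0,0,-0.45,-0.95,0,0,0,0,-0.45,-0.95,0,0,0,0,-0.45,-0.95,0,0,0,0,-0.45,-0.95,0,0,0,0,-0.45,-0.95,0,0,0,0,-0.45,-0.95,0,0,0,0,-0.45,-0.95,0,0,0,0,-0.45,-0.95,0,0,0,0,-0.45,-0.95,0,0,0,0,0,0,0,0,0,0],
)

```text
clock: 3.1
position: [445.6, 180.7, 205.1]
tcp_rot: [-0.0, -0.103, 0.995, -0.0]
ft_force: [0.8, -0.7, 0.4]
grip_width: 0.586
grip_force: 0.0
```

drive_tool(
  deltas=[0,0.045,0.92,0,0,0,0,0,0.92,0,0,0,0,0,0.92,0,0,0,0,0,0.92,0,0,0,0,0,0.92,0,0,0,0,0,0.92,0,0,0,0,0,0.88,0,0,0,-0.4,0,0,0,0,0,-0.4,0,0,0,0,0,-0.4,0,0,0,0,0,-0.2,0,0,0,0,0,-0.2,0,0,0,0,0,-0.2,0,0,0,0,0,-0.2,0,0,0,0,0,-0.2,0,0,0,0,0,-0.2,0,0,0,0,0],
)

```text
clock: 5.1
position: [503.6, 195.6, 45.4]
tcp_rot: [-0.0, -0.104, 0.995, 0.0]
ft_force: [-2.0, 0.0, 1.2]
grip_width: 0.585
grip_force: 0.9
```

```bash
cat >> h.py <<'E'
def pot(P0=(480,640)):
    im,d=vision.camera("top"); i=vision.camera_info("top");vv,uu=np.mgrid[:480,:640]
    p=cv2.undistortPoints(np.stack([(uu-i["cx"])/i["fx"],(vv-i["cy"])/i["fy"]],-1).reshape(-1,1,2).astype(float),np.eye(3),np.array([i["k1"],0,0,0.]))[:,0]
    P=((np.c_[p,np.ones(len(p))]*d.reshape(-1,1))@T("top")[:3,:3].T+T("top")[:3,3]).reshape(480,640,3)
    return im,P
E
python3 - <<'E'
from h import *
s=robot.read_state(); print(s['position'],s['ft_force'])
im,P=pot(); cv2.imwrite('pics/t2.png',cv2.resize(im[120:270,160:310],None,fx=4,fy=4))
q=P[195:255,210:275].reshape(-1,3); q=q[(q[:,2]>79)&(q[:,2]<92)&(abs(q[:,0]-560)<75)]
print(len(q),cv2.minEnclosingCircle(q[:,:2].astype(np.float32)), q.min(0),q.max(0))
E
```

```text
[503.56635069 195.5608117   45.40231832] [-2.04857638  0.0251457   1.23718747]
58 ((543.9397583007812, 182.124267578125), 46.58344650268555) [500.08644579 166.01361422  79.34353322] [588.10031561 200.52946454  90.88053917]
```

View pics/t2.png

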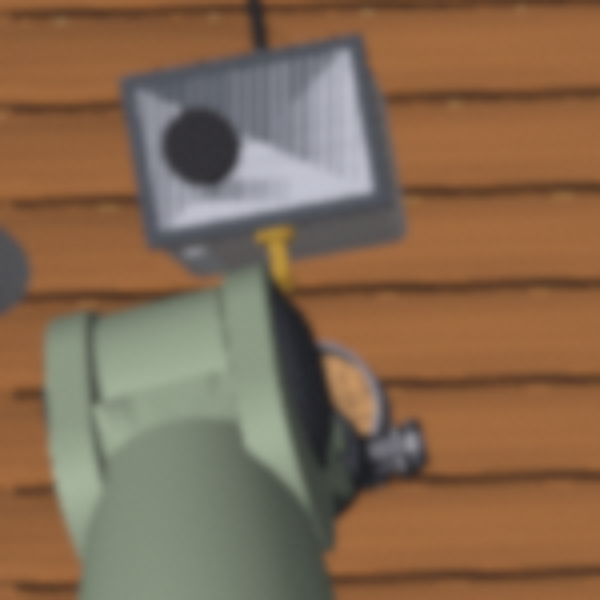

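drive_tool(
  deltas=[-0.2,-0.01,0,0,0,0,-0.2,-0.01,0,0,0,0,-0.2,-0.01,0,0,0,0,-0.2,-0.01,0,0,0,0,-0.2,-0.01,0,0,0,0,-0.2,-0.01,0,0,0,0,-0.2,0,0,0,0,0,-0.2,0,0,0,0,0,-0.2,0,0,0,0,0,-0.1,0,0,0,0,0,-0.1,0,0,0,0,0],
)

```text
clock: 6.52
position: [552.7, 204.3, 45.4]
tcp_rot: [-0.0, -0.104, 0.995, -0.0]
ft_force: [-2.1, -0.4, -0.1]
grip_width: 0.585
grip_force: 0.8
```

Run:
```python
from h import *
a,d=snap("wrist"); b,d=snap("scene")
cv2.imwrite('pics/w3.png',np.hstack([cv2.resize(a,(400,300)),cv2.resize(b[220:400,330:560],(383,300))]))
```

```text
(no output)
```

View pics/w3.png

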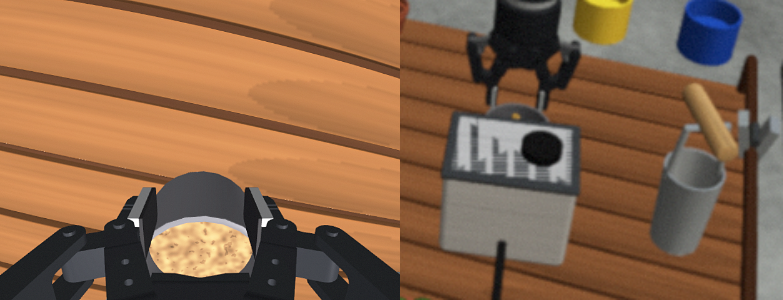

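The wrist view (left) shows the pot upright and centred between the fingers, around (200,235). The scene view shows it just short of the tank front.

drive_tool(
  deltas=[-0.1,0,0,0,0,0,-0.1,0,0,0,0,0,-0.08,0,0,0,0,0],
)

```text
clock: 7.0
position: [559.7, 205.8, 45.5]
tcp_rot: [0.0, -0.104, 0.995, 0.0]
ft_force: [-0.2, -0.2, -0.6]
grip_width: 0.591
grip_force: 0.7
```

drive_tool(
  deltas=[-0.06,0,0,0,0,0,-0.06,0,0,0,0,0],
)

```text
clock: 7.25
position: [562.5, 206.4, 45.4]
tcp_rot: [-0.0, -0.104, 0.995, -0.0]
ft_force: [-1.6, -0.4, 0.4]
grip_width: 0.584
grip_force: 0.8
```

drive_tool(
  deltas=[-0.04,0,0,0,0,0,-0.04,0,0,0,0,0],
)

```text
clock: 7.5
position: [563.0, 206.5, 45.4]
tcp_rot: [-0.001, -0.104, 0.995, -0.0]
ft_force: [-6.8, -1.8, 6.4]
grip_width: 0.586
grip_force: 3.6
```

drive_tool(
  deltas=[0.3,0,0,0,0,0,0.7,0,0,0,0,0,0.9,0,0,0,0,0,0.9,0,0,0,0,0,0,0,-0.9,0,0,0,0,0,-0.9,0,0,0.86,0,0,-0.9,0,0,0.86,0,0,-0.9,0,0,0.86,0,0,-0.9,0,0,0.86,0,0,0,0,0,0.86,0,0,0,0,0,0],
  jaw=0,
)

```text
clock: 8.88
position: [496.8, 192.4, 158.5]
tcp_rot: [0.001, 0.083, 0.997, 0.0]
ft_force: [-0.2, -0.7, -0.6]
grip_width: 0.003
grip_force: 0.0
```

Run:
```python
from h import *
im,P=pot(); q=P[180:240,205:260].reshape(-1,3); k=(abs(q[:,2]-86)<8)&(np.hypot(q[:,0]-605,q[:,1]-215)<60)
q=q[k]; print(len(q),cv2.minEnclosingCircle(q[:,:2].astype(np.float32)),q.min(0),q.max(0))
cv2.imwrite('pics/t4.png',cv2.resize(im[120:270,160:310],None,fx=4,fy=4))
```

```text
133 ((609.1705322265625, 221.31373596191406), 46.07759475708008) [565.90340361 176.52179182  78.12166767] [648.60232861 250.35336975  92.90449339]
```

View pics/t4.png

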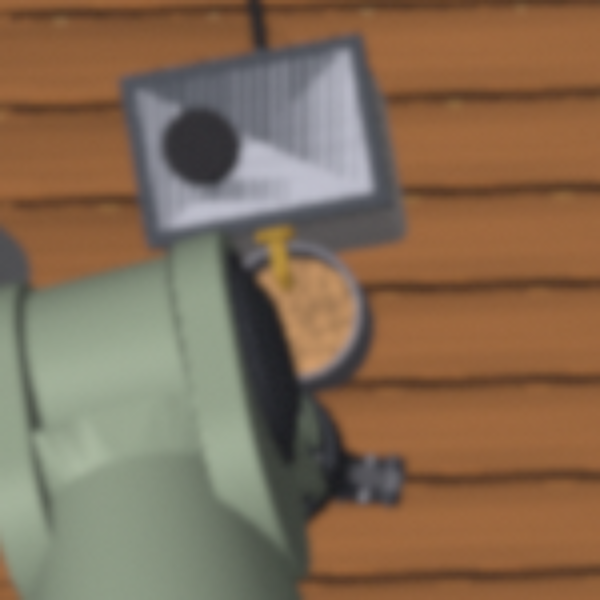

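The picture shows the pot resting at the tank front, at about (305,312) in the crop, with the spout tip (287,275) over its contents.

drive_tool(
  deltas=[-0.09,-0.94,0,0,0,0,-0.09,-0.94,0,0,0,0,-0.09,-0.94,0,0,0,0,-0.09,-0.94,0,0,0,0,-0.09,-0.94,0,0,0,0,-0.09,-0.94,0,0,0,0,-0.09,-0.94,0,0,0,0,-0.09,-0.94,0,0,0,0,-0.09,-0.94,0,0,0,0,-0.09,-0.94,0,0,0,0,-0.09,-0.94,0,0,0,0,-0.09,-0.94,0,0,0,0,0,0,0.93,0,0,0,0,0,0.93,0,0,0,0,0,0,0,0,0],
)

```text
clock: 10.8
position: [474.4, -89.9, 109.9]
tcp_rot: [-0.002, 0.083, 0.997, 0.0]
ft_force: [-0.7, 0.6, 0.1]
grip_width: -0.006
grip_force: 0.0
```

Run:
```python
from h import *
im,P=pot(); q=P[180:240,205:260].reshape(-1,3); k=(abs(q[:,2]-86)<7)&(np.hypot(q[:,0]-605,q[:,1]-215)<44)
q=q[k]; print(len(q),cv2.minEnclosingCircle(q[:,:2].astype(np.float32)),q.min(0),q.max(0))
b,d=snap("scene")
cv2.imwrite('pics/t5.png',np.hstack([cv2.resize(im[120:270,200:300],(400,600)),cv2.resize(b[140:320,200:320],(400,600))]))
```

```text
176 ((606.544921875, 217.84552001953125), 41.96062469482422) [565.61742364 176.38825848  79.05830769] [648.16080752 257.95703888  92.68863875]
```

View pics/t5.png

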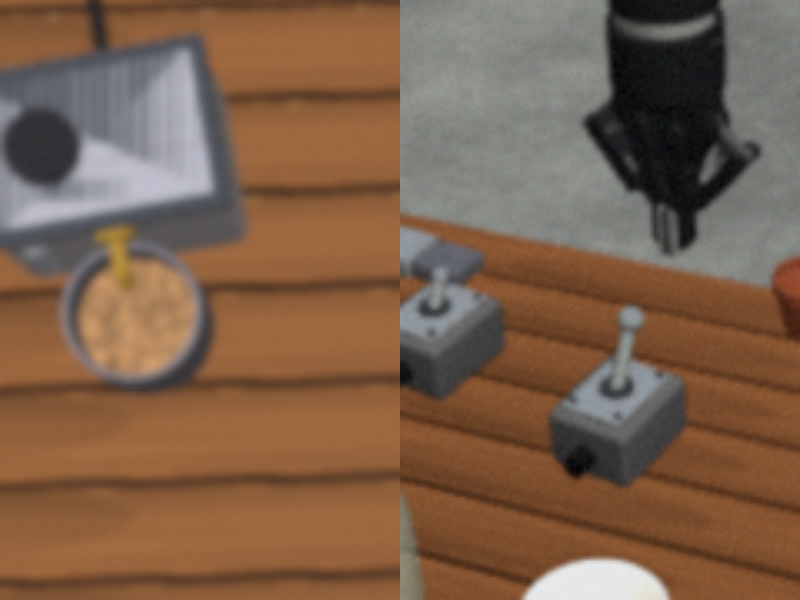

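The left view shows the pot seated, with the spout tip (122,280) inside the mouth. The right view shows the closed fingers at (675,230), lined up behind the long lever ball (630,318).

drive_tool(
  deltas=[-0.5,0,0,0,0,0,-0.5,0,0,0,0,0,-0.3,0,0,0,0,0,-0.3,0,0,0,0,0,-0.3,0,0,0,0,0,-0.3,0,0,0,0,0,-0.3,0,0,0,0,0,0,0,0,0,0,0,0,0,0,0,0,0],
)

```text
clock: 12.02
position: [537.3, -100.6, 111.3]
tcp_rot: [-0.0, 0.083, 0.997, 0.0]
ft_force: [-0.4, -0.2, -0.4]
grip_width: 0.0
grip_force: 0.0
```

Run:
```python
from h import *
b,d=snap("scene")
cv2.imwrite('pics/t6.png',cv2.resize(b[180:320,180:340],(640,560)))
```

```text
(no output)
```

View pics/t6.png

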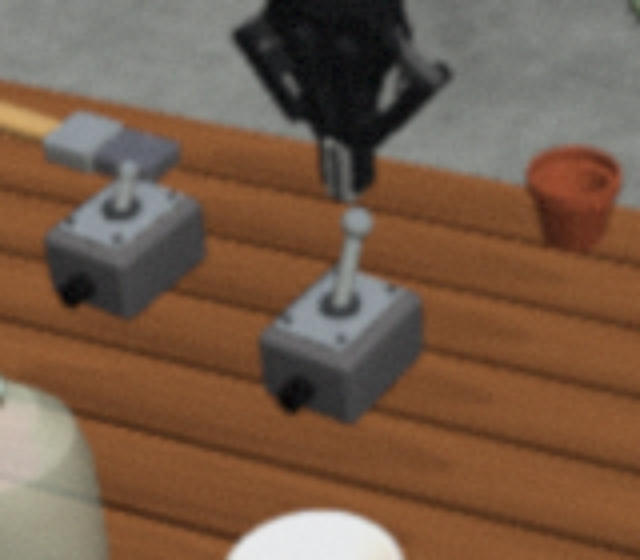

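Run:
```python
from h import *
i=vision.camera_info("scene");M=np.linalg.inv(T("scene"))
def pr(p):
    c=M[:3,:3]@p+M[:3,3]; s=c[:2]/c[2]; s=s*(1+i["k1"]*(s@s)); q=np.array([s[0]*i["fx"]+i["cx"],s[1]*i["fy"]+i["cy"]]); return q.round(1), ((q-180)*4).round()
s=robot.read_state(); print(s['clock'],s['position'])
print('tip',pr(s['position']-[0,0,14]))
C=np.array([549.7,-102.3,66]);X=np.array([.986,-.165,0])
for a in(-.45,0,.45): print(a,pr(C+58*(np.sin(a)*X+[0,0,np.cos(a)])))
print('pivot',pr(C))
```

```text
12.075 [ 537.26708853 -100.58787675  111.38195704]
tip (array([267.9, 242.1]), array([352., 249.]))
-0.45 (array([270.7, 231.8]), array([363., 207.]))
0 (array([264.2, 235.3]), array([337., 221.]))
0.45 (array([257.8, 243.4]), array([311., 253.]))
pivot (array([265.7, 256.3]), array([343., 305.]))
```

Run:
```python
from h import *
i=vision.camera_info("scene");M=np.linalg.inv(T("scene"))
def pr(p):
    c=M[:3,:3]@p+M[:3,3]; s=c[:2]/c[2]; s=s*(1+i["k1"]*(s@s)); return np.array([s[0]*i["fx"]+i["cx"],s[1]*i["fy"]+i["cy"]]).round(1)
print('t5 tip',pr(np.array([474.4,-89.9,96])))
old=cv2.imread('pics/scene.png'); b,d=snap("scene"); print('diff to last',cv2.absdiff(old,b)[180:320,180:340].mean())
print(d[150:300:6,266].round(0).tolist())
w,dw=snap("wrist")
s=robot.read_state(); print(s['clock'],s['position'],s['ft_force'],s['joint_vel'].round(3))
# depth of tip & ball
for z in (66,97,118): pass
print('cam depth tip',(M[:3,:3]@np.array([537,-100.6,97])+M[:3,3])[2],'ball',(M[:3,:3]@np.array([524.9,-98,118])+M[:3,3])[2])
for (u,v) in ((269,235),(266,228),(266,222),(266,215)): print(u,v,by_depth("scene",u,v,d[v,u]).round(0))
cv2.imwrite('pics/t7.png',np.hstack([cv2.resize(b[180:320,180:340],(400,350)),cv2.resize(w,(400,350))]))
```

```text
t5 tip [283.2 228.6]
diff to last 2.7832291666666666
[985.0, 993.0, 1001.0, 1006.0, 1012.0, 1022.0, 1050.0, 1048.0, 1059.0, 1071.0, 1089.0, 1095.0, 1109.0, 1116.0, 1150.0, 1153.0, 1155.0, 1164.0, 1156.0, 1141.0, 1131.0, 1140.0, 1146.0, 1151.0, 1132.0]
12.175 [ 537.3213238  -100.60994743  111.47906846] [ 0.99766143 -0.72453905 -0.07151845] [-0.001 -0.002  0.001  0.    -0.001 -0.001]
cam depth tip 1155.676836401302 ball 1152.1121120711357
269 235 [534. -98. 116.]
266 228 [550. -96. 145.]
266 222 [549. -96. 160.]
266 215 [552. -93. 181.]
```

View pics/t7.png

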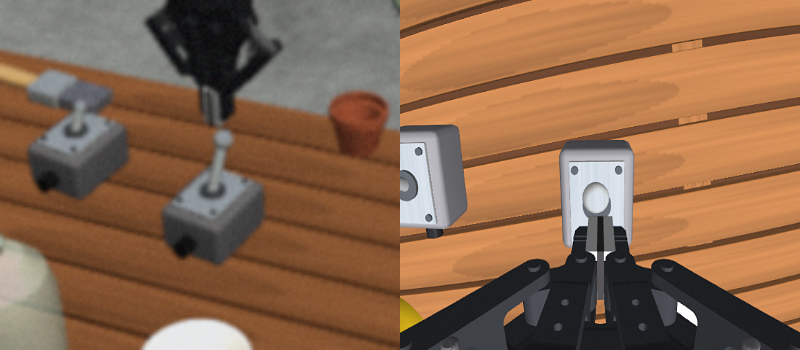

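Run:
```python
from h import *
d=np.load('pics/wrist.npy'); i=vision.camera_info("wrist"); F=np.array(i["tool_from_camera"]); print(F.round(2).tolist())
s=robot.read_state(); p=s['position']; w,x,y,z=s['tcp_rot']
from scipy.spatial.transform import Rotation as Ro
R=Ro.from_quat([x,y,z,w]).as_matrix()
for name,u,v in (('boxtop',(585-400)*1.6,170*480/350),('ball',197*1.6,197*480/350),('tip?',200*1.6,222*480/350),('finger',201*1.6-6,245*480/350),('shelf',60*1.6,100*480/350)):
    u,v=int(u),int(v); D=np.median(d[v-1:v+2,u-1:u+2]); c=np.r_[slope("wrist",u,v),1]*D; t=F[:3,:3]@c+F[:3,3]
    print(name,u,v,D.round(1),'tool',t.round(1),'world',(R@t+p).round(1))
```

```text
[[0.0, -0.96, -0.28, 69.72], [1.0, 0.0, 0.0, 0.85], [-0.0, -0.28, 0.96, -168.29], [0.0, 0.0, 0.0, 1.0]]
boxtop 296 233 220.9 tool [ 13.  -11.5  45.3] world [ 522.6 -109.8   66.2]
ball 315 270 171.7 tool [11.5 -1.2 -6.4] world [525.8 -99.9 117.9]
tip? 320 304 143.0 tool [ 10.4   0.8 -36.6] world [527.2 -98.1 148. ]
finger 315 336 121.6 tool [ 10.5  -0.6 -58.9] world [526.9 -99.5 170.3]
shelf 96 137 256.2 tool [  60.9 -137.1   95.8] world [ 454.6 -225.8   15.7]
```

The finger is passing above the ball: the wrist depth puts the closed fingertips about 30–40 mm short of the described place, while the pose itself checks out (box top reads 66 mm). I'll retreat and measure the tip.

drive_tool(
  deltas=[0.6,0,0,0,0,0,0.9,0,0,0,0,0,0.9,0,0,0,0,0,0.1,0,0,0,0,0,0,0,0,0,0,0],
)

```text
clock: 12.8
position: [476.8, -90.6, 111.9]
tcp_rot: [0.001, 0.083, 0.997, -0.0]
ft_force: [0.1, 0.1, 0.0]
grip_width: -0.002
grip_force: 0.0
```

Run:
```python
from h import *
im,d=snap("wrist"); i=vision.camera_info("wrist"); F=np.array(i["tool_from_camera"]); vv,uu=np.mgrid[:480,:640]
p=cv2.undistortPoints(np.stack([(uu-i["cx"])/i["fx"],(vv-i["cy"])/i["fy"]],-1).reshape(-1,1,2).astype(float),np.eye(3),np.array([i["k1"],0,0,0.]))[:,0]
t=((np.c_[p,np.ones(len(p))]*d.reshape(-1,1))@F[:3,:3].T+F[:3,3]).reshape(480,640,3)
for c in (300,312,320,328,340):
    print(c,[(v,*t[v,c].round(0).astype(int)) for v in range(240,400,10)])
s=robot.read_state();print(s['position'],s['grip_width'])
b,_=snap("scene")
```

```text
300 [(240, np.int64(-5), np.int64(-12), np.int64(95)), (250, np.int64(-12), np.int64(-12), np.int64(97)), (260, np.int64(-18), np.int64(-12), np.int64(96)), (270, np.int64(-25), np.int64(-12), np.int64(96)), (280, np.int64(-37), np.int64(-13), np.int64(108)), (290, np.int64(-35), np.int64(-12), np.int64(85)), (300, np.int64(-34), np.int64(-11), np.int64(68)), (310, np.int64(6), np.int64(-6), np.int64(-32)), (320, np.int64(10), np.int64(-5), np.int64(-49)), (330, np.int64(10), np.int64(-5), np.int64(-54)), (340, np.int64(10), np.int64(-5), np.int64(-61)), (350, np.int64(11), np.int64(-4), np.int64(-68)), (360, np.int64(12), np.int64(-4), np.int64(-73)), (370, np.int64(11), np.int64(-4), np.int64(-77)), (380, np.int64(12), np.int64(-4), np.int64(-82)), (390, np.int64(16), np.int64(-3), np.int64(-93))]
312 [(240, np.int64(-5), np.int64(-4), np.int64(95)), (250, np.int64(-12), np.int64(-4), np.int64(97)), (260, np.int64(-18), np.int64(-4), np.int64(96)), (270, np.int64(-26), np.int64(-4), np.int64(96)), (280, np.int64(-37), np.int64(-5), np.int64(108)), (290, np.int64(-34), np.int64(-4),
[... 2242 characters left out ...]
, np.int64(-25), np.int64(14), np.int64(96)), (280, np.int64(-34), np.int64(14), np.int64(101)), (290, np.int64(-34), np.int64(13), np.int64(83)), (300, np.int64(-35), np.int64(13), np.int64(70)), (310, np.int64(10), np.int64(7), np.int64(-41)), (320, np.int64(10), np.int64(7), np.int64(-48)), (330, np.int64(10), np.int64(7), np.int64(-55)), (340, np.int64(10), np.int64(6), np.int64(-60)), (350, np.int64(11), np.int64(6), np.int64(-68)), (360, np.int64(12), np.int64(6), np.int64(-74)), (370, np.int64(11), np.int64(6), np.int64(-78)), (380, np.int64(11), np.int64(5), np.int64(-82)), (390, np.int64(16), np.int64(5), np.int64(-92))]
[477.12882092 -90.70580211 111.81524227] -0.004565312107830137
```

drive_tool(
  deltas=[0,0,0.65,0,0,0,0,0,0.65,0,0,0,-0.5,0,0,0,0,0,-0.3,0,0,0,0,0,-0.3,0,0,0,0,0,-0.3,0,0,0,0,0,-0.3,0,0,0,0,0,-0.1,0,0,0,0,0],
)

```text
clock: 13.9
position: [520.9, -97.9, 79.1]
tcp_rot: [0.0, 0.083, 0.997, -0.0]
ft_force: [-2.7, -0.4, 1.7]
grip_width: -0.002
grip_force: 1.0
```

drive_tool(
  deltas=[-0.2,0,0,0,0,0,-0.2,0,0,0,0,0,-0.2,0,0,0,0,0,-0.08,0,0,0,0,0,0,0,0,0,0,0],
)

```text
clock: 14.52
position: [537.4, -100.6, 78.9]
tcp_rot: [0.0, 0.083, 0.997, 0.0]
ft_force: [0.4, -0.4, 0.3]
grip_width: -0.0
grip_force: 0.0
```

Force has dropped to zero, so the lever has probably snapped over. I'll retreat, go up and check.

drive_tool(
  deltas=[0.6,0,0,0,0,0,0.9,0,0,0,0,0,0.9,0,0,0,0,0,0,0,-0.9,0,0,0,0,0,-0.9,0,0,0,0.9,0,-0.9,0,0,0,0.9,0,-0.5,0,0,0,0,0,0,0,0,0],
)

```text
clock: 15.52
position: [433.0, -83.1, 159.8]
tcp_rot: [0.001, 0.083, 0.997, -0.0]
ft_force: [0.6, -0.1, 0.4]
grip_width: 0.005
grip_force: 0.0
```

Run:
```python
from h import *
b,_=snap("scene"); im,P=pot()
def f(n,u0,u1,v0,v1,c,r,zl,zh):
    q=P[v0:v1,u0:u1].reshape(-1,3); q=q[(q[:,2]>zl)&(q[:,2]<zh)&(np.hypot(q[:,0]-c[0],q[:,1]-c[1])<r)]
    print(n,len(q),q.mean(0).round(1),cv2.minEnclosingCircle(q[:,:2].astype(np.float32)))
f('pot',205,260,180,240,(605,215),44,79,93)
f('pump',345,390,190,245,(550,-102),60,100,135)
f('lamp',412,456,205,260,(507,-266),45,82,120)
cv2.imwrite('pics/t8.png',np.hstack([cv2.resize(b[180:320,180:340],(400,350)),cv2.resize(im[100:300,180:408],(399,350))]))
```

```text
pot 181 [603.2 214.6  85.3] ((606.92333984375, 217.8914337158203), 42.227054595947266)
pump 51 [ 569.1 -105.3  114.1] ((567.6996459960938, -106.90689849853516), 10.806469917297363)
lamp 24 [ 498.2 -265.2   89.6] ((499.0777282714844, -265.623046875), 6.433701992034912)
```

View pics/t8.png

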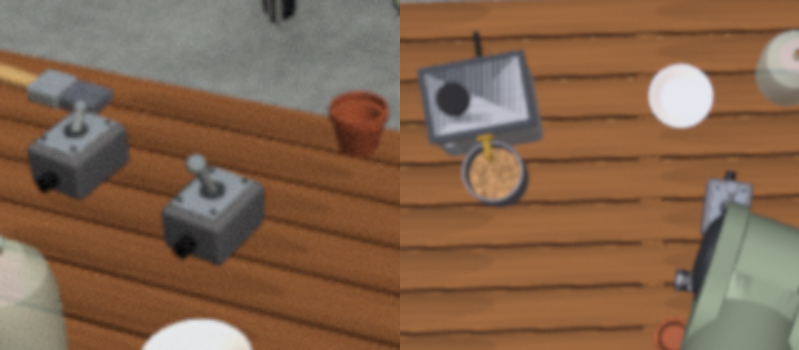

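The pump ball is now at (197,162), leaning to the cable end; the measured tip is at x 569. The lamp lever hasn't moved, and the pot sits under the spout at (487,150). I'm handing in.

```bash
python3 -c "
from cell import robot; print(robot.sign_off())"
```

```text
the job is handed in; nothing more can be done
None
```

The job is handed in: the pot stands against the tank with the spout over its mouth, the pump lever has snapped over to its cable end, and the lamp lever is still off, with the arm clear at about 15.5 s; the first lever push passed above the ball because the closed fingertips sit about 40 mm short of where they are described, so I retreated and pushed again lower.

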